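Match the espresso cups to their saucers

TASK

The espresso set has come out of its box all mixed up and has to be put together for the display: set each of the four cups upright on the saucer of its own colour, with its foot down in the well in the middle. It is glazed stoneware, so set the cups down without dropping or tipping them, and leave the white jug and the white sugar bowl standing where they are.

Things in the scene. Friction and masses are not known exactly. Their poses are not given: they have to be found in the camera images.
- blue_cup: cobalt blue espresso cup, upright, open on top. Outer diameter 60, 58 tall, wall 3.5; side vertical from 14 above the foot to the rim, below it narrows to a round foot 42 across. One ear handle, 7 thick, out to 54 from the axis, 16 to 51 above the foot. All mm. 0.1 to 0.2 kg. Origin: centre of the foot's underside; z up the axis, handle on the +y side (any yaw).
- yellow_cup: mustard yellow espresso cup, upright, open on top. Outer diameter 60, 58 tall, wall 3.5; side vertical from 14 above the foot to the rim, below it narrows to a round foot 42 across. One ear handle, 7 thick, out to 54 from the axis, 16 to 51 above the foot. All mm. 0.1 to 0.2 kg. Origin: centre of the foot's underside; z up the axis, handle on the +y side (any yaw).
- red_cup: brick red espresso cup, upright, open on top. Outer diameter 60, 58 tall, wall 3.5; side vertical from 14 above the foot to the rim, below it narrows to a round foot 42 across. One ear handle, 7 thick, out to 54 from the axis, 16 to 51 above the foot. All mm. 0.1 to 0.2 kg. Origin: centre of the foot's underside; z up the axis, handle on the +y side (any yaw).
- green_cup: bottle green espresso cup, upright, open on top. Outer diameter 60, 58 tall, wall 3.5; side vertical from 14 above the foot to the rim, below it narrows to a round foot 42 across. One ear handle, 7 thick, out to 54 from the axis, 16 to 51 above the foot. All mm. 0.1 to 0.2 kg. Origin: centre of the foot's underside; z up the axis, handle on the +y side (any yaw).
- blue_saucer: cobalt blue saucer, loose on the table, right way up, for the cobalt blue cup. Diameter 115, rim 14 high; in the middle a flat round well 58 across, its floor 5 above the table, edged by a step 2.5 high, whence the face rises evenly to the rim. The cup's 42 foot has 8 play all round in the well. All mm. 0.16 kg. Origin: centre of the underside, on the table; z up.
- yellow_saucer: mustard yellow saucer, loose on the table, right way up, for the mustard yellow cup. Diameter 115, rim 14 high; in the middle a flat round well 58 across, its floor 5 above the table, edged by a step 2.5 high, whence the face rises evenly to the rim. The cup's 42 foot has 8 play all round in the well. All mm. 0.16 kg. Origin: centre of the underside, on the table; z up.
- red_saucer: brick red saucer, loose on the table, right way up, for the brick red cup. Diameter 115, rim 14 high; in the middle a flat round well 58 across, its floor 5 above the table, edged by a step 2.5 high, whence the face rises evenly to the rim. The cup's 42 foot has 8 play all round in the well. All mm. 0.16 kg. Origin: centre of the underside, on the table; z up.
- green_saucer: bottle green saucer, loose on the table, right way up, for the bottle green cup. Diameter 115, rim 14 high; in the middle a flat round well 58 across, its floor 5 above the table, edged by a step 2.5 high, whence the face rises evenly to the rim. The cup's 42 foot has 8 play all round in the well. All mm. 0.16 kg. Origin: centre of the underside, on the table; z up.
- jug: Off-white cream jug, 80 mm tall, belly 66 mm in diameter, pouring lip on its -y side and handle on its +y side reaching 54 mm from its axis, 0.22 kg, loose; to be left alone. Origin: centre of the underside; z up.
- sugar_bowl: Off-white sugar bowl with its knobbed lid on, 79 mm tall, 72 mm in diameter, two small ears on its +y and -y sides reaching 51 mm from its axis, 0.30 kg, loose; to be left alone. Origin: centre of the underside; z up.
Not all that is in view belongs to the job. Of the things like the yellow_saucer, leave any that is grey; of the rest the smaller one is meant.

How it is judged (in metres and radians):
At the end, for the whole second after the job is handed in: Each cup at rest and upright (0.08 rad) on the saucer of its colour, within 10 mm of its centre, foot on the well floor (cup origin 3 to 7.5 mm above the saucer's); saucers flat on the table (0.08 rad, under 4 mm high); jug and sugar bowl upright (0.2 rad) within 30 mm of their start (horizontal distance between blue_cup and blue_saucer below 0.01 m and z of blue_cup in the frame of blue_saucer between 0.003 and 0.0075 m and angle between each of blue_cup, blue_saucer, yellow_cup, yellow_saucer, red_cup, red_saucer, green_cup, green_saucer's own z axis and vertical below 0.08 rad and linear speed of each of blue_cup, yellow_cup, red_cup, green_cup below 0.02 m/s and height (world z) of each of blue_saucer, yellow_saucer, red_saucer, green_saucer below 0.004 m and horizontal distance between yellow_cup and yellow_saucer below 0.01 m and z of yellow_cup in the frame of yellow_saucer between 0.003 and 0.0075 m and horizontal distance between red_cup and red_saucer below 0.01 m and z of red_cup in the frame of red_saucer between 0.003 and 0.0075 m and horizontal distance between green_cup and green_saucer below 0.01 m and z of green_cup in the frame of green_saucer between 0.003 and 0.0075 m and distance of each of jug, sugar_bowl from where it was at the start of the episode below 0.03 m and angle between each of jug, sugar_bowl's own z axis and vertical below 0.2 rad); the robot touches nothing.
It fails at once if a cup is dropped or thrown: it moves faster than 0.45 m/s (a fall of about 10 mm) while the fingers do not touch it ((linear speed of blue_cup above 0.45 m/s and contact force between the fingers and blue_cup below 0.05 N) or (linear speed of yellow_cup above 0.45 m/s and contact force between the fingers and yellow_cup below 0.05 N) or (linear speed of red_cup above 0.45 m/s and contact force between the fingers and red_cup below 0.05 N) or (linear speed of green_cup above 0.45 m/s and contact force between the fingers and green_cup below 0.05 N)).
It fails at once if a cup is tipped over (leans more than 0.7 rad) (angle between any of blue_cup, yellow_cup, red_cup, green_cup's own z axis and vertical above 0.7 rad).
It fails at once if the white jug or the white sugar bowl is shifted by more than 30 mm or tipped (distance of any of jug, sugar_bowl from where it was at the start of the episode above 0.03 m or angle between any of jug, sugar_bowl's own z axis and vertical above 0.3 rad).
It also fails if it takes over 99 s, if anything falls off the work surface, if the arm or the gripper's body presses on something with over 40 N, if the wrist force passes 120 N, or if a joint passes its speed limit or range.

ROBOT

A 6-joint arm with a two-finger parallel gripper is mounted at the origin on the work surface. World frame = base frame: x ahead of the robot, y to its left, z up, the work surface at z = 0. Lengths are in m, angles in degrees, forces in N, time in s.
With the tool pointing down it reaches from about 0.325 to 0.85 m from the base axis. Payload 15.5 kg.
Tool frame: the origin (TCP) lies midway between the tips of the shut fingers; the grasp point (between the pads) lies 19 mm behind it; z points along the fingers, y is the line along which they close (so a half turn about z gives the same grasp; the last joint's range is limited). The gripper opens to 91 mm and grips with 3 to 60 N. Pads are 32 mm wide; open, the fingers measure 118 mm over their backs; the gripper's body (76 mm by 178 mm) begins 60 mm behind the grasp point.
Start: joints at [-5.472, 28.281, 77.091, -0, 74.628, -5.472], TCP at [0.625, 0, 0.214] pointing down, gripper open.
Joint ranges: [-166.48, 166.48], [-47.26, 123.95], [12.59, 153.08], [-70.14, 250.14], [6.76, 159.57], [-176.63, 176.63]. Speed limits (degrees/s): [108.29, 108.29, 147.25, 172.46, 172.46, 172.46].

INTERFACE

Orientations are given as a 3x3 rotation matrix whose columns are the frame's x, y, z axes.
In Python, from bench import ctrl gives the robot as it stands. The module is installed in compiled form; this text tells all that it offers. Calls block until the motion is done:
- ctrl.goto(position, orientation): joint-space move of the TCP to a pose.
- ctrl.move_l(position, vel=0.15, ori=None, contact_N=None): straight line of the TCP; ori=None keeps the orientation; vel is the mean speed in m/s. With contact_N (N) it stops when the force on the tool has changed by that much, and returns True; else False.
- ctrl.movej(angles): joint-space move.
- ctrl.command_gripper(opening): opening from 0.0 (shut) to 1.0 (fully open); the grip force is fixed at half the most; returns when the fingers have stopped.
- ctrl.sleep(seconds).
- ctrl.ik(position, orientation): joint angles nearest the present ones, or None.
- ctrl.read_camera(name): name is "scene" or "side" or "wrist"; returns the picture (420x560x3 uint8, blue, green, red); there is no depth.
- ctrl.camera_params(name): a dict with "fx", "fy", "cx", "cy" (pixels), "pose" (4x4, takes a point from camera to world coordinates); the wrist camera has in their place "T_tool_cam" (4x4, takes a point from camera to tool coordinates, whose origin is the TCP and whose axes are the flange's). Camera axes: x right, y up, looking along -z (the intrinsics and any distortion apply to the point x, -y, -z); pixel columns grow to the right and rows downward; lengths in m; the calibration is good to about 2 mm. The wrist camera is an equidistant fisheye: a pixel r from the principal point sees the ray r / f radians off the axis. A picture is of the moment at which its call begins: read the wrist's pose just before it. camera_params takes no time and is no camera call.
A pose or a line that the arm cannot do raises ctrl.MotionError and nothing moves.
- ctrl.sign_off(): hands the job in; it is judged then, once.
Readings, each from a call of its own:
- ctrl.current_t(): time.
- ctrl.current_q(): joint angles.
- ctrl.current_dq(): joint speeds.
- ctrl.current_effort(): joint torques, N m.
- ctrl.current_tool_pos(): TCP position.
- ctrl.current_eef_rot(): TCP orientation.
- ctrl.current_contact_force(): force on the tool from outside, world axes, zero at the start.
- ctrl.current_wrist_torque(): the same for the moment, N m.
- ctrl.current_grip_width(): opening from 0.0 (shut) to 1.0 (fully open).
- ctrl.current_grasp_force(): force on a finger pad.
Only numpy, scipy, OpenCV 4.12 (cv2) and the standard library are available. Lean on these libraries where they do the work, as an engineer would, in place of code of your own. Each camera call takes 0.05 s, during which the arm holds its last target. There are 200 camera calls.

## Working session

There is one attempt and no reset: what is moved stays moved. The work goes in short steps, each a Python script; the robot and the scene stay as the last script left them, time stands still between calls to the robot, and variables do not carry over. Pictures are saved under pics/ and viewed, at most 14 in all, crops included, and the job is handed in when it is done.

```bash
mkdir -p pics; python3 - <<'E'
from bench import ctrl
import cv2,numpy as np
np.set_printoptions(precision=4,suppress=True)
for n in ["scene","side","wrist"]:
    im=ctrl.read_camera(n); cv2.imwrite(f"pics/{n}0.png",im); print(n,ctrl.camera_params(n))
print(ctrl.current_tool_pos(),ctrl.current_eef_rot(),ctrl.current_t())
E
```

```text
scene {'fx': 397.02367187341065, 'fy': 397.02367187341065, 'cx': 282.30878893964086, 'cy': 212.76025100324355, 'pose': array([[ 0.1247, -0.6468,  0.7524,  1.3331],
       [ 0.9921,  0.0919, -0.0854, -0.0435],
       [-0.0139,  0.7571,  0.6531,  0.7426],
       [ 0.    ,  0.    ,  0.    ,  1.    ]])}
side {'fx': 462.372318284743, 'fy': 462.372318284743, 'cx': 277.0815498164772, 'cy': 203.4818710553506, 'pose': array([[ 0.9747,  0.1318, -0.1805,  0.2439],
       [-0.223 ,  0.6307, -0.7433, -1.1228],
       [ 0.0159,  0.7648,  0.6441,  1.062 ],
       [ 0.    ,  0.    ,  0.    ,  1.    ]])}
wrist {'fx': 325.19226210127806, 'fy': 325.19226210127806, 'cx': 287.970168286626, 'cy': 213.89214825176825, 'T_tool_cam': array([[ 0.0006,  0.966 ,  0.2585,  0.0743],
       [ 1.    , -0.0006, -0.0001, -0.0003],
       [ 0.0001,  0.2585, -0.966 , -0.1702],
       [ 0.    ,  0.    ,  0.    ,  1.    ]])}
[0.6247 0.     0.2135] [[ 0.      1.     -0.0009]
 [ 1.     -0.      0.0001]
 [ 0.0001 -0.0009 -1.    ]] 0.15
```

View pics/scene0.png

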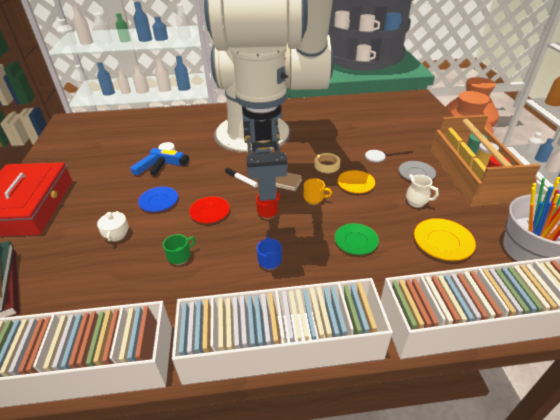

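View pics/side0.png

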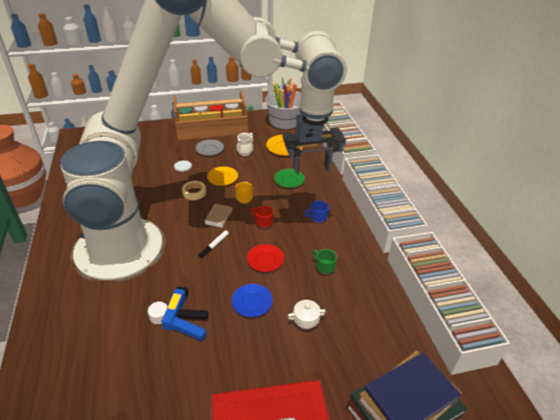

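View pics/wrist0.png

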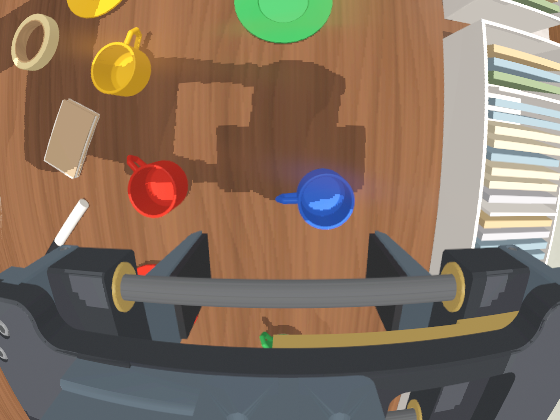

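The scene view shows these candidates for each item:

| Item | Candidates (scene pixel) |
|---|---|
| Yellow saucer | (356,182) small, (444,239) larger, (417,172) grey |
| Yellow cup | (315,190); beige ring at (327,163) is not it |
| Blue saucer | (158,199); blue tool at (160,157) is not it |
| Red saucer | (209,209); red box at (25,195) is not it |
| Green saucer | (357,238) |
| Cups | red (267,205), green (178,249), blue (269,254) |
| Leave alone | jug (420,190), bowl (113,226) |

I choose the small yellow saucer at (356,182). Next I get rough positions from the two fixed views.

```bash
cat > h.py <<'E'
from bench import ctrl
import cv2,numpy as np
from scipy.optimize import least_squares
np.set_printoptions(precision=4,suppress=True)
HUE=dict(blue=[(105,130)],yellow=[(18,32)],red=[(0,6),(174,180)],green=[(50,85)])
def mask(im,c):
    h=cv2.cvtColor(im,cv2.COLOR_BGR2HSV); m=np.zeros(h.shape[:2],np.uint8)
    for a,b in HUE[c]: m|=cv2.inRange(h,(a,165 if c!='blue' else 150,50),(b,255,255))
    return cv2.morphologyEx(m,cv2.MORPH_OPEN,np.ones((3,3),np.uint8))
def campose(n,tp=None,R=None):
    p=ctrl.camera_params(n)
    if n!='wrist': return p,p['pose']
    T=np.eye(4);T[:3,:3]=ctrl.current_eef_rot() if R is None else R
    T[:3,3]=ctrl.current_tool_pos() if tp is None else tp
    return p,T@p['T_tool_cam']
def rays(n,p,T,uv):
    d=(np.atleast_2d(uv).astype(float)-[p['cx'],p['cy']])/[p['fx'],p['fy']]
    if n=='wrist':
        r=np.linalg.norm(d,axis=1,keepdims=True)+1e-9; v=np.hstack([d/r*np.sin(r),np.cos(r)])
    else: v=np.hstack([d,np.ones((len(d),1))])
    return (v*[1,-1,-1])@T[:3,:3].T
def cast(n,p,T,uv,z):
    v=rays(n,p,T,uv);o=T[:3,3]
    return (o+v*((z-o[2])/v[:,2:]))[:,:2]
def blobs(im,c,amin=120):
    cs,_=cv2.findContours(mask(im,c),cv2.RETR_EXTERNAL,cv2.CHAIN_APPROX_NONE)
    return [k[:,0,:] for k in cs if cv2.contourArea(k)>amin]
def tri(o1,v1,o2,v2):
    "closest point of two rays, and their gap"
    s=np.linalg.lstsq(np.c_[v1,-v2],o2-o1,rcond=None)[0]
    a,b=o1+s[0]*v1,o2+s[1]*v2
    return (a+b)/2,np.linalg.norm(a-b)
E
python3 - <<'E'
from h import *
for n in ['scene','side','wrist']:
    im=cv2.imread(f'pics/{n}0.png');p,T=campose(n)
    for c in HUE:
        for k in blobs(im,c):
            m=k.min(0);M=k.max(0);
            w=cast(n,p,T,k,.014)
            e=cv2.minEnclosingCircle(w.astype(np.float32))
            if np.hypot(*e[0])<1: print(n,c,(m+M)//2,M-m,'ctr',np.array(e[0]),'r %.3f'%e[1])
E
```

```text
scene blue [268 252] [23 29] ctr [0.6393 0.0006] r 0.051
scene blue [541 216] [15 33] ctr [0.6066 0.7576] r 0.084
scene blue [158 199] [38 24] ctr [ 0.3775 -0.3051] r 0.058
scene blue [156 161] [51 25] ctr [ 0.1776 -0.3277] r 0.089
scene yellow [444 239] [61 42] ctr [0.6521 0.4541] r 0.079
scene yellow [317 190] [28 25] ctr [0.4034 0.1596] r 0.063
scene yellow [356 181] [36 23] ctr [0.3767 0.2951] r 0.061
scene yellow [467 152] [41 49] ctr [0.2583 0.7   ] r 0.155
scene red [209 209] [40 27] ctr [ 0.4479 -0.1534] r 0.061
scene red [267 205] [23 24] ctr [0.4534 0.0247] r 0.058
scene red [ 35 202] [71 67] ctr [ 0.335  -0.6441] r 0.160
scene red [ 32 190] [64 56] ctr [ 0.2641 -0.7445] r 0.172
scene green [176 248] [24 27] ctr [ 0.5935 -0.234 ] r 0.050
scene green [356 238] [42 29] ctr [0.6211 0.2301] r 0.056
side blue [183 324] [41 29] ctr [ 0.182 -0.351] r 0.070
side blue [251 300] [39 32] ctr [ 0.3738 -0.3084] r 0.057
side blue [319 211] [16 20] ctr [0.6728 0.0184] r 0.054
side yellow [243 192] [15 20] ctr [0.4349 0.1755] r 0.059
side yellow [222 175] [29 17] ctr [0.3716 0.2899] r 0.059
side yellow [276 144] [21 19] ctr [0.6405 0.4547] r 0.075
side yellow [199 116] [39  8] ctr [0.3335 0.7617] r 0.090
side red [269 399] [117  39] ctr [ 0.3559 -0.6201] r 0.138
side red [265 258] [37 28] ctr [ 0.4436 -0.1578] r 0.061
side red [262 216] [22 21] ctr [0.4744 0.032 ] r 0.056
side green [289 178] [26 16] ctr [0.6157 0.2243] r 0.054
wrist blue [314 201] [77 54] ctr [ 0.6558 -0.0095] r 0.046
wrist yellow [120  61] [59 69] ctr [0.4196 0.1676] r 0.048
wrist yellow [93  8] [53 17] ctr [0.3665 0.2656] r 0.048
wrist red [157 186] [60 62] ctr [0.4587 0.0167] r 0.047
```

Scene and side agree within about 6 mm for all four saucers. The radii are about 58 mm for the small saucers and 75–79 mm for the big yellow one, which confirms the choice. Next is a wrist survey from three places.

```bash
cat > fit.py <<'E'
from h import *
def fitcup(n,p,T,k,z=.058):
    "centre of rim circle (r 30) from far-side contour points; handle direction"
    w=cast(n,p,T,k,z); nad=T[:2,3]; c=w.mean(0)
    for i in range(6):
        u=(c-nad)/np.linalg.norm(c-nad); d=w-c; r=np.linalg.norm(d,axis=1)
        s=((d@u)/r>-.1)&(r<.034 if i>1 else r<.045)
        f=least_squares(lambda x:np.linalg.norm(w[s]-x[:2],axis=1)-x[2],[*c,.03],loss='soft_l1',f_scale=.001)
        c=f.x[:2]
    # handle: mid height .033 plane, farthest point from body axis
    wh=cast(n,p,T,k,.033); r=np.linalg.norm(wh-c,axis=1); i=r.argmax()
    sel=r>r.max()-.006; h=wh[sel].mean(0)-c
    return c,f.x[2],np.degrees(np.arctan2(h[1],h[0])),r.max()
def fitcirc(n,p,T,k,z):
    w=cast(n,p,T,k,z)
    f=least_squares(lambda x:np.linalg.norm(w-x[:2],axis=1)-x[2],[*w.mean(0),.057],loss='soft_l1',f_scale=.001)
    return f.x[:2],f.x[2]
E
python3 - <<'E'
from fit import *
import json
R=np.array([[0,1,0],[1,0,0],[0,0,-1.]])
for i,P in enumerate([(.52,-.03,.33),(.5,-.17,.33),(.5,-.33,.33)]):
    ctrl.goto(P,R); ctrl.sleep(.2)
    p,T=campose('wrist'); im=ctrl.read_camera('wrist'); cv2.imwrite(f'pics/s{i}.png',im); np.save(f's{i}.npy',T)
    for c in HUE:
        for k in blobs(im,c,300):
            m=k.min(0);M=k.max(0)
            if m.min()<2 or M[0]>556 or M[1]>320: continue
            print(i,c,(m+M)//2,M-m,'sauc',*fitcirc('wrist',p,T,k,.014),'cup',*fitcup('wrist',p,T,k))
print(ctrl.current_t())
cv2.imwrite('pics/mon.png',np.vstack([cv2.resize(cv2.hconcat([cv2.imread(f'pics/s0.png')[:330],cv2.imread(f'pics/s2.png')[:330]]),(800,236)),cv2.resize(cv2.imread('pics/s1.png')[:330],(400,236)).repeat(2,1)[:, :800]]))
E
```

```text
0 blue [381 162] [56 41] sauc [ 0.6708 -0.0028] 0.03531100942206822 cup [0.6626 0.0007] 0.028547983891335043 -178.43613271061574 0.04903059652275184
0 yellow [225  50] [46 54] sauc [0.4265 0.162 ] 0.03625481593971655 cup [0.4316 0.1531] 0.029823392395628465 70.55002758192715 0.05458335586995472
0 red [243 248] [68 59] sauc [ 0.446  -0.1485] 0.05562233222058661 cup [-1.6353 95.9399] 0.03 -88.75771194669348 96.14867406862739
0 red [254 149] [47 49] sauc [0.471  0.0109] 0.033261639343339436 cup [0.4756 0.0134] 0.02991398960453059 135.1783758853616 0.05360618603681242
1 blue [223 252] [46 51] sauc [ 0.3928 -0.2947] 0.0417075689883094 cup [ 0.4088 -0.2883] 0.028558772685655785 131.66627757460583 0.06388947942587218
1 blue [395  68] [56 41] sauc [0.6711 0.0066] 0.0371632240371667 cup [ 0.6628 -0.    ] 0.02855301074049694 -178.52610934521414 0.04945837080575664
1 red [252 166] [75 74] sauc [ 0.4456 -0.1511] 0.05657593452663916 cup [ 0.4507 -0.1453] 0.03 -132.56543072372224 0.05967395168554278
1 red [268  53] [47 47] sauc [0.4725 0.0202] 0.034522445960873255 cup [0.4749 0.0123] 0.02934179867035241 132.02088198125472 0.055347722692504646
2 blue [100 178] [61 94] sauc [ 0.2145 -0.3221] 0.07012369633381407 cup [ 0.2844 -0.3237] 0.03 -175.2327789548248 0.16151321734148538
2 blue [207 161] [69 71] sauc [ 0.3757 -0.3029] 0.05544301719296031 cup [ 0.3876 -0.2985] 0.03 -161.99849404466096 0.061572094127243564
2 red [252  62] [76 71] sauc [ 0.4455 -0.1519] 0.05656466294928368 cup [ 0.4504 -0.1613] 0.03 118.84370524076131 0.06155897301087085
2.8917
```

View pics/mon.png

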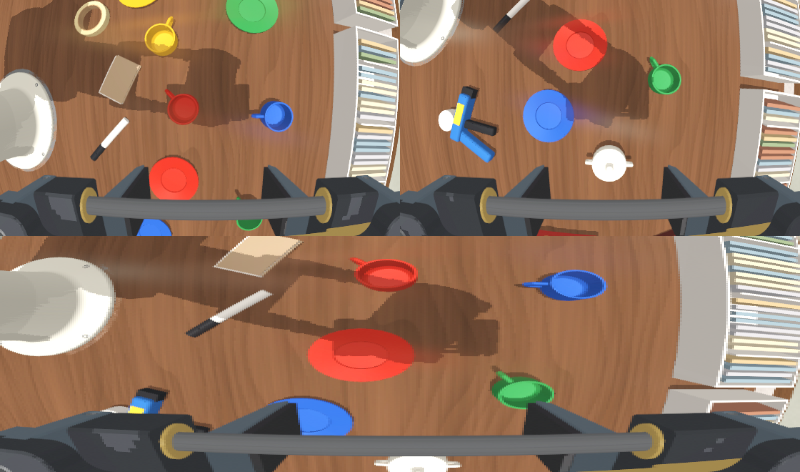

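The three views are close overhead crops of all four cups and most saucers, with the handles clear. The green cup sits at right centre, away from the sugar bowl; its mask needs loosening. Next I take two near-overhead looks per item, for precise centres and triangulated heights.

```bash
sed -i 's/(a,165 if c!=.blue. else 150,50)/(a,110 if c in ("blue","green") else 160,25)/; s/green=\[(50,85)\]/green=[(45,90)]/' h.py
cat > survey.py <<'E'
from fit import *
import json
from scipy.optimize import minimize_scalar
R=np.array([[0,1,0],[1,0,0],[0,0,-1.]])
obj=dict(green_cup=(.59,-.225),green_saucer=(.618,.227),yellow_saucer=(.374,.292),yellow_cup=(.431,.154),red_cup=(.475,.013),blue_cup=(.662,.0),red_saucer=(.446,-.151),blue_saucer=(.376,-.304))
def look(name,xy,tag=''):
    c=name.split('_')[0]; cup='cup' in name; V=[]
    for j,o in enumerate([0,.1 if xy[0]<.5 else -.1]):
        ctrl.goto((xy[0]+o,xy[1]-.074,.2),R); ctrl.sleep(.15)
        p,T=campose('wrist'); im=ctrl.read_camera('wrist'); cv2.imwrite(f'pics/{name}{tag}{j}.png',im)
        bs=blobs(im,c,400)
        d=[np.linalg.norm(cast('wrist',p,T,k,.014).mean(0)-xy) for k in bs]
        V.append((p,T,bs[int(np.argmin(d))]))
    f=(lambda v,z:fitcup('wrist',*v,z)) if cup else (lambda v,z:fitcirc('wrist',*v,z))
    z=minimize_scalar(lambda z:np.linalg.norm(f(V[0],z)[0]-f(V[1],z)[0]),bounds=(-.02,.1),method='bounded',options=dict(xatol=5e-4)).x
    Z=.058 if cup else .014
    a,b=f(V[0],Z),f(V[1],Z)
    print(name,'z %.4f'%z,*a,'|',*b)
    return a,b
E
python3 - <<'E'
from survey import *
res={}
for n,xy in obj.items():
    try:
        a,b=look(n,xy); res[n]=[*map(float,a[0]),*(map(float,a[1:]))]
    except Exception as e: print(n,'ERR',repr(e))
json.dump(res,open('res.json','w')); print(ctrl.current_t())
E
```

```text
green_cup z 0.0561 [ 0.6165 -0.2261] 0.02920814373154268 121.65117405796984 0.05406365368744326 | [ 0.6159 -0.2261] 0.029245005529295973 120.70910533472541 0.05238746348391309
green_saucer z 0.0112 [0.6181 0.2325] 0.05613301952108194 | [0.6173 0.2325] 0.056238873171696256
yellow_saucer z 0.0123 [0.3729 0.298 ] 0.056558308982036544 | [0.3734 0.2979] 0.05665848303455155
yellow_cup z 0.0562 [0.4311 0.1536] 0.029667629710687787 67.34895196311169 0.05396778141859941 | [0.4317 0.1533] 0.029621683526890593 69.32766890258665 0.05330601660855448
red_cup z 0.0565 [0.475  0.0127] 0.029701314126972096 133.22406910658174 0.05382252816329142 | [0.4755 0.0125] 0.029645349619705004 135.09240724584703 0.05510479645892705
blue_cup z 0.0559 [0.6635 0.0002] 0.02912316012003561 -178.66086071350787 0.05373949899004207 | [0.6629 0.0002] 0.029151971796971363 -178.2923872373212 0.05177975930098214
red_saucer z 0.0117 [ 0.4453 -0.1516] 0.056452784135001044 | [ 0.446  -0.1516] 0.05663785919651458
blue_saucer z 0.0116 [ 0.3749 -0.3034] 0.056086959407693475 | [ 0.3756 -0.3034] 0.05624317831181912
16.4583
```

All heights (55.9–56.5 mm for cup rims, 11–12 mm for saucer rims) are within 3 mm of the text, and both looks agree to under 1 mm. Each handle reaches 52–55 mm, matching the stated 54. I start with yellow.

```bash
cat > pick.py <<'E'
from survey import *
def rot(a):
    y=np.array([np.cos(a),np.sin(a),0]);z=np.array([0,0,-1.]);return np.c_[np.cross(y,z),y,z]
def pickplace(col):
    r=json.load(open('res.json')); c=r[col+'_cup'];s=r[col+'_saucer']; ha=np.radians(c[2+1])
    best=None
    for a in (ha+np.pi/2,ha-np.pi/2):
        M=rot(a); q=[ctrl.ik((*P[:2],h),M) for P in (c,s) for h in (.2,.021)]
        if any(x is None for x in q): continue
        m=max(abs(np.array(q)[:,5]))
        if best is None or m<best[0]: best=(m,M)
    M=best[1]; H=.16; ZG=.021
    ctrl.command_gripper(1.0)
    ctrl.goto((*c[:2],H),M); ctrl.move_l((*c[:2],ZG+.045),.2)
    if ctrl.move_l((*c[:2],ZG),.08,contact_N=6): print('contact descending',ctrl.current_tool_pos()); ctrl.move_l((*c[:2],H),.1); return
    ctrl.command_gripper(0.0); print('grip',ctrl.current_grip_width()*91,ctrl.current_grasp_force(),ctrl.current_tool_pos())
    z0=ctrl.current_tool_pos()[2]
    ctrl.move_l((*c[:2],H),.15); print('lifted',ctrl.current_grip_width()*91,ctrl.current_grasp_force())
    ctrl.move_l((*s[:2],H),.25); ctrl.move_l((*s[:2],z0+.02),.12); ctrl.sleep(.3)
    hit=ctrl.move_l((*s[:2],z0+.003),.02,contact_N=3)
    print('down hit',hit,'rise %.4f'%(ctrl.current_tool_pos()[2]-z0),ctrl.current_contact_force())
    ctrl.sleep(.2); ctrl.command_gripper(.85); ctrl.sleep(.1)
    ctrl.move_l((*s[:2],H),.12)
    print(ctrl.current_t())
def check(col):
    r=json.load(open('res.json')); s=r[col+'_saucer']
    ctrl.goto((s[0],s[1]-.074,.2),R); ctrl.sleep(.15)
    p,T=campose('wrist'); im=ctrl.read_camera('wrist'); cv2.imwrite(f'pics/placed_{col}.png',im)
    k=min(blobs(im,col,400),key=lambda k:np.linalg.norm(cast('wrist',p,T,k,.014).mean(0)-s[:2]))
    w=cast('wrist',p,T,k,.014); c,_=fitcirc('wrist',p,T,k,.014)
    print(col,'saucer now',c,'was',s[:2])
    return im,p,T
E
python3 - <<'E'
from pick import *
pickplace('yellow'); im,_,_=check('yellow')
cv2.imwrite('pics/py.png',cv2.resize(im[40:220,190:390],None,fx=3,fy=3))
E
```

```text
grip 57.92852199551281 30.000740645482438 [0.4313 0.1536 0.0211]
lifted 57.93024151625797 29.999749919807073
down hit True rise 0.0048 [0.2199 0.5579 4.4101]
26.6
yellow saucer now [0.3729 0.2981] was [0.37290564535394044, 0.297964943731642]
```

View pics/py.png

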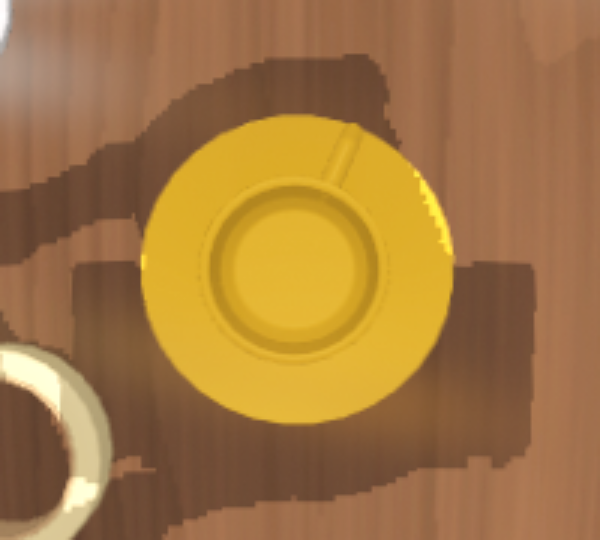

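The yellow cup's rim centre (295,268) lies on its saucer's centre (297,269) in the crop. It made contact at a rise of 4.8 mm, so it is on the well floor. Next are the other three.

```bash
python3 - <<'E'
from pick import *
t=[]
for c in ['red','blue','green']:
    pickplace(c); im,_,_=check(c); t.append(cv2.resize(im[40:220,190:390],(260,234)))
cv2.imwrite('pics/p3.png',cv2.hconcat(t))
cv2.imwrite('pics/scene_end.png',ctrl.read_camera('scene'))
print(ctrl.current_t())
E
```

```text
grip 58.08457699015485 30.000697112409398 [0.4751 0.0127 0.0211]
lifted 58.02357497577153 29.999775723408675
down hit True rise 0.0048 [-0.9143 -0.2367  5.0078]
37.05
red saucer now [ 0.4453 -0.1515] was [0.4453207287658438, -0.15157511145024366]
grip 58.148104972527676 30.0004925786925 [0.6636 0.0002 0.0212]
lifted 57.733381830202724 29.99979346684995
down hit True rise 0.0048 [-0.1849  0.0079  4.7058]
49.2333
blue saucer now [ 0.3748 -0.3035] was [0.3748909550807381, -0.3033838826149513]
grip 58.18556393545049 30.000326754350937 [ 0.6166 -0.2261  0.0211]
lifted 58.584045680804536 29.99970182390733
down hit True rise 0.0049 [-1.6777  0.6721  6.2092]
61.6833
green saucer now [0.6181 0.2325] was [0.6181010851132072, 0.23248897011843805]
62.45
```

View pics/p3.png

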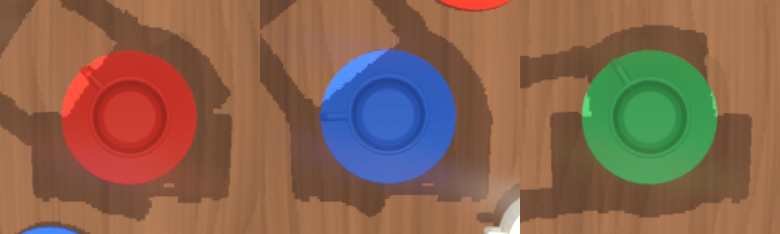

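View pics/scene_end.png

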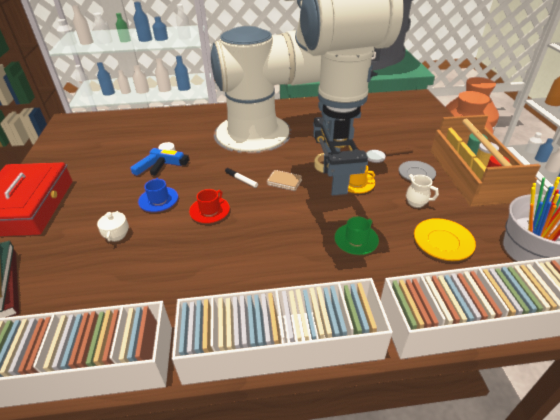

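The crops show the red, blue and green cups centred on their saucers: rim centre against saucer centre is (130,117)/(129,117), (388,115)/(388,116) and (650,117)/(650,117). In the scene view, the jug (420,190) and sugar bowl (113,227) haven't moved, and the gripper touches nothing.

```bash
python3 -c "
from bench import ctrl
print(ctrl.sign_off(),ctrl.current_t())"
```

```text
the job is handed in; nothing more can be done
the job is handed in; nothing more can be done
```

I handed the job in at about 62 s: all four cups are upright and centred in the wells of their own-colour saucers, and the jug and sugar bowl were left where they stood (sign-off gave no verdict).

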